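# Start the thread of a blade pot's cap and screw it home

## Robot

A 6-joint arm with a two-finger parallel gripper is mounted at the origin on a cart in front of the work surface, level with it; the furniture and walls round the work are solid. World frame = base frame: x ahead of the robot, y to its left, z up, the work surface at z = 0. Lengths are in mm, angles in rad, forces in N, time in s.
With the tool pointing down it reaches from about 275 to 1000 mm from the base axis. Payload 8.4 kg.
Tool frame: the origin (TCP) lies midway between the tips of the shut fingers; the grasp point (between the pads) lies 19 mm behind it; z points along the fingers, y is the line along which they close (so a half turn about z gives the same grasp; the last joint's range is limited). The gripper opens to 85 mm and grips with 20 to 120 N. Pads are 22 mm wide; open, the fingers measure 114 mm over their backs; the gripper's body (76 mm by 85 mm) begins 54 mm behind the grasp point. The pads swing forward as they close: fully open they stand 13 mm farther back than shut.
Start: joints at [-1.343, 0.353, 1.633, -0, 1.155, -0.002], TCP at [142.363, -608.573, 231.281] pointing down, gripper open.
Joint ranges: [-2.63, 2.63], [-0.92, 2.1], [0.06, 2.66], [-1.3, 4.44], [0, 2.69], [-3.02, 3.02]. Speed limits (rad/s): [2.22, 2.22, 2.79, 3.14, 3.14, 3.14].

## Interface

Orientations are given as [roll, pitch, yaw] about the fixed x, y, z axes, in that order (R = Rz(yaw) Ry(pitch) Rx(roll)).
In Python, from rig import telemetry, optics, r gives the robot as it stands.
- The arm moves only by the tool play_rows, never from a script. Its arguments are lists of equal length, an entry for each row: "dp": the shift along the tool's x, y, z in units of 40 mm (1.0 is 40 mm), a list of three; "rot": the turn, a rotation vector about the tool's x, y, z in units of 6 degrees (1.0 is 6 degrees), a list of three. In form: {"dp": [[tx, ty, tz], ...], "rot": [[ax, ay, az], ...]}. A call has 1 to 5 rows; each row is the pose to reach, as a shift and turn from the pose commanded when the call began, along the tool's axes at that moment; what a row does not reach only later rows make up. A row lasts 1/12 s, in which the tool goes at most 41.7 mm and 7.16 degrees, less where a joint would pass 70% of its speed; a pose out of reach is approached as far as the arm can. A call with a gripper value outside its range is refused whole. "fingers" is the opening, from 0 (shut) to 1 (fully open), set as the call begins (left out, the last holds). The fingers move at their own pace and stop on an object; "grip_force" is the grip in N (left out, the last holds). Time passes only in rows, so rows that repeat a pose let the fingers close. It gives the time, the measured TCP pose, the force, the opening and the grip force at its end, in the units of the state.
- telemetry.sense(): the state, without advancing time (a new reading comes with each control period).
- optics.grab_frame(name): name is "scene" or "top"; returns a dict with "color" (480x640x3 uint8, red, green, blue), "mtx" (3x3 intrinsics, pixels), "R" (3x3) and "t" (3): a world point X has camera coordinates R X + t. Camera axes: x right, y down, z forward; pixel columns grow to the right and rows downward; lengths in mm; the calibration is good to about 2 mm. A picture is of the moment at which its call begins. There is no depth.
- r.sign_off(): hands the job in; it is judged then, once.
The state is a dict: "clock": time; "qpos": joint angles; "qvel": joint speeds; "joint_efforts": joint torques, N m; "eef_pos": TCP position; "tcp_rot": TCP orientation; "contact_force": force on the tool from outside, world axes, zero at the start; "wrist_torque": the same for the moment, N m; "opening": opening from 0.0 (shut) to 1.0 (fully open); "grasp_force": force on a finger pad.
Only numpy, scipy, OpenCV 4.12 (cv2) and the standard library are available. Lean on these libraries where they do the work, as an engineer would, in place of code of your own. Each camera call takes 0.05 s, during which the arm holds its last target. There are 200 camera calls.

## Task

Of the two screw-cap blade pots on the bench, one has its cap sitting high, on top of the thread. Without lifting that cap off, turn it backward (counterclockwise seen from above) until it drops into the start of the thread, then screw it forward (clockwise) all the way home to its stop and let go. Leave the closed pot alone.

Things in the scene. Friction and masses are not known exactly. Their poses are not given: they have to be found in the camera images.
- pot: Fixed metal pot with the high cap: 92 mm across, flange 108 mm, shoulder at height 60 mm, neck with three-start thread under the cap. Origin: centre of underside, z up; x points along the dark 8 mm rib on the shoulder that marks the thread start. A dark round stud 60 degrees clockwise of it (from above) marks home. A hard stop ends the thread there; 14 degrees counterclockwise of the rib is another.
- cap: Loose black ribbed cap, 74 mm across, 33 mm high, 150 g. On its roof an upright bar to grip: 48 mm long (cap x), 14 mm thick (y), from 33 to 57 mm above the origin. Origin: centre of the skirt's lower edge, z up; x points to the 7 mm wide steel mark on its rim. Starts with x 30 to 55 degrees clockwise of the pot's x, origin 75 mm above the pot's. Turns easily, stays where left; 1.5 mm play sideways.
- cap_mark (a point): Outer end of the cap's steel mark: 36 mm from its axis along its x, 33 mm above its origin. With the mark at the pot's rib (within 12 degrees) the cap, let down or lightly pressed, drops 11 mm (origin 64 mm above the pot's). Screwed clockwise from there it sinks 3 mm more (2 mm play up and down) to the stop, mark at the stud (origin 61 mm). On top of the thread it is blocked there too.
- closed_pot: A second fixed pot of the same look and size with the same kind of cap already home: no bare neck shows under its skirt. The top of its bar is 118 mm above the bench (that of the high cap 132 mm). One solid piece. Origin: centre of its underside.
Mind the look-alikes: they are no part of the job. There is more than one size of the cap; the job needs the larger.

How it is judged (in metres and radians):
On the way, in this order (a step that is already met when the one before it is completed fails the run):
1. the cap has been turned back and has dropped into the thread start (z of cap in the frame of pot below 0.068 m and y of cap_mark in the frame of pot above -0.018 m and x of cap_mark in the frame of pot above 0.02 m), for 0.1 s.
2. the cap has been screwed forward to its stop (z of cap in the frame of pot below 0.063 m and y of cap_mark in the frame of pot below -0.0255 m), for 0.1 s.
At the end, for the whole second after the job is handed in: The cap is screwed down on its pot: at least 45 of the 60 degrees from the thread start to the stop, its lower edge less than 63 mm above the pot's underside (61 mm when home), centred within 5 mm, upright within 6 degrees, at rest (all of step 2 and angle between cap's own z axis and vertical below 0.1 rad and linear speed of cap below 0.02 m/s and horizontal distance between cap and pot below 0.005 m); the robot touches nothing.
It fails at once if the cap was lifted off (more than 10 mm above its first height) (z of cap in the frame of pot above 0.085 m).
It fails at once if the closed pot was gripped or pushed by the fingers (contact force between the fingers and closed_pot above 3 N).
It also fails if it takes over 35 s, if anything falls off the work surface, if the arm or the gripper's body presses on something with over 40 N, if the wrist force passes 120 N, or if a joint passes its speed limit or range.

## Working session

There is one attempt and no reset: what is moved stays moved. The work goes in short steps, Python scripts to look and compute and a tool call to move; the robot and the scene stay as the last step left them, time stands still between calls to the robot, and variables do not carry over. Pictures are saved under pics/ and viewed, at most 10 in all, crops included, and the job is handed in when it is done.

Besides the shell and the picture viewer there is one more tool, called as name(argument=value, ...) on one line, values as JSON. play_rows: Moves the arm, as the interface text tells. Its arguments: {"type":"object","properties":{"dp":{"type":"array"},"rot":{"type":"array"},"fingers":{"type":"number"},"grip_force":{"type":"number"}},"required":["dp","rot"]}

```bash
ls; mkdir -p pics
cat > h.py <<'E'
import numpy as np, cv2
from rig import telemetry, optics, r
def snap(n,f):
    d=optics.grab_frame(n); cv2.imwrite(f,d["color"][:,:,::-1]); np.savez(''+n+'.npz',**d); return d
def load(n): return np.load(''+n+'.npz')
def ray(d,u,v,z):
    K,R,t=d["mtx"],d["R"],np.ravel(d["t"]); c=-R.T@t; w=R.T@np.linalg.inv(K)@[u,v,1]
    return c+w*(z-c[2])/w[2]
def proj(d,X):
    p=d["mtx"]@(d["R"]@np.array(X,float)+np.ravel(d["t"])); return p[:2]/p[2]
E
python3 - <<'E'
from h import *
for n in("scene","top"):
    d=snap(n,f"pics/{n}0.png"); print(n,-d["R"].T@np.ravel(d["t"]),d["R"].round(2).tolist(),d["mtx"].round(0).tolist())
s=telemetry.sense(); print(s)
E
```

```text
pics
scene [1318.96159686 -667.13162216  893.18753141] [[0.68, 0.74, -0.02], [0.42, -0.41, -0.81], [-0.6, 0.54, -0.59]] [[589.0, 0.0, 323.0], [0.0, 589.0, 245.0], [0.0, 0.0, 1.0]]
top [ 322.05730094   76.76718778 1245.84932788] [[-0.0, -1.0, -0.01], [-0.99, 0.0, -0.13], [0.13, 0.01, -0.99]] [[504.0, 0.0, 325.0], [0.0, 504.0, 239.0], [0.0, 0.0, 1.0]]
{'clock': 0.1, 'qpos': array([-1.34337245e+00,  3.53561118e-01,  1.63407311e+00, -3.91197580e-06,
        1.15522035e+00, -2.39163457e-03]), 'qvel': array([-3.40809903e-04, -2.62898783e-03, -1.27179943e-03,  3.26690588e-05,
       -3.70413255e-04, -4.95463227e-04]), 'joint_efforts': array([ 3.01208649e-05, -6.06359625e+01, -3.42821789e+01,  2.10737676e-05,
        3.81489095e-03,  4.35693934e-06]), 'eef_pos': array([ 142.27808626, -608.13696651,  230.64215089]), 'tcp_rot': array([-3.14033073e+00,  5.58941272e-07,  2.29817089e-01]), 'contact_force': array([ 0.37581449, -0.72617189, -0.29257592]), 'wrist_torque': array([0.05255177, 0.00773629, 0.02196636]), 'grasp_force': 0.0, 'opening': 1.0050045035050807}
```

View pics/scene0.png

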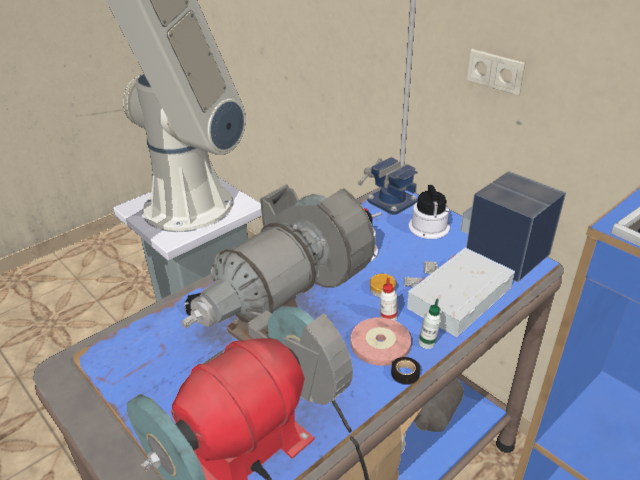

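View pics/top0.png

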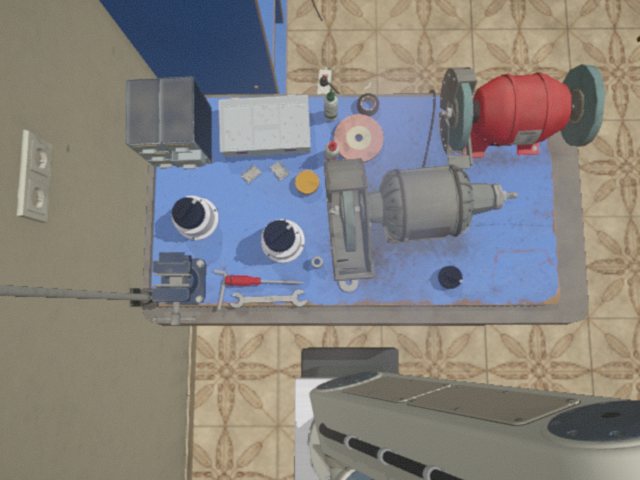

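The top view shows two pots, at (192,215) and (283,240), and a small loose cap at (450,278), which is a look-alike. In the scene view, one pot stands at (431,212) and the other is mostly hidden behind the grinder near (372,225). I'll enlarge these areas to see which cap sits high.

Run:
```python
from h import *
t=cv2.imread("pics/top0.png"); s=cv2.imread("pics/scene0.png")
a=cv2.resize(t[180:280,160:320],(800,500),interpolation=cv2.INTER_CUBIC); cv2.imwrite("pics/c1.png",a)
b=cv2.resize(s[170:270,340:470],(780,600),interpolation=cv2.INTER_CUBIC); cv2.imwrite("pics/c2.png",b)
```

```text
(no output)
```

View pics/c1.png

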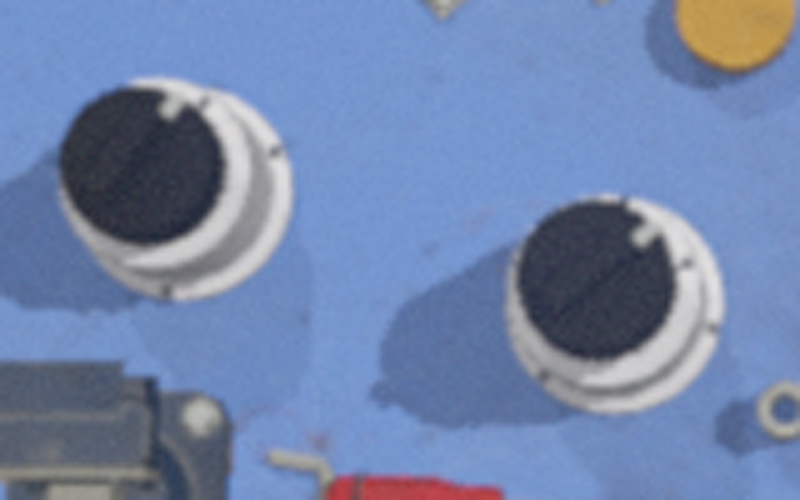

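View pics/c2.png

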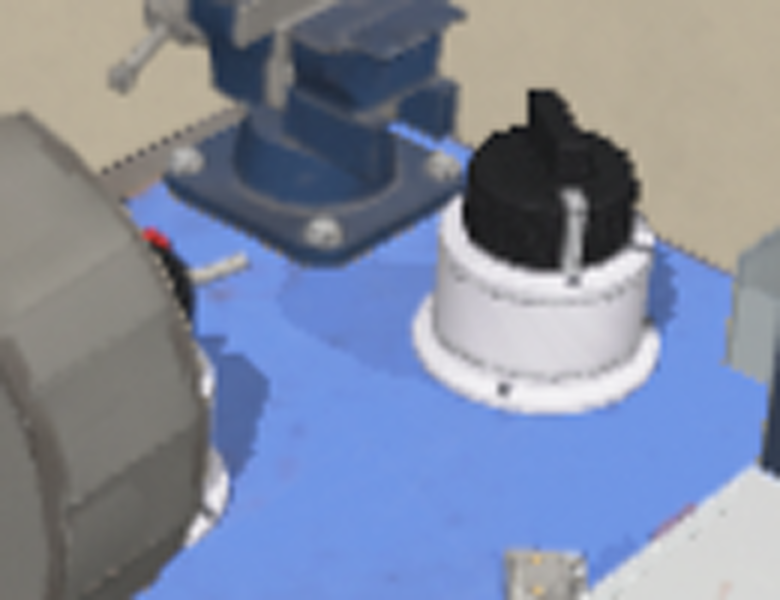

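Left pot (192,215): its mark (crop 172,105; scene crop 573,240) lies right above the dark stud, and no neck shows under the skirt, so it is closed and home. Right pot (283,240): its mark (crop 645,235) is counterclockwise of the stud (crop 685,265), so its cap looks like the high one. I'll check this by parallax and compute its pose.

```bash
cat > m.py <<'E'
from h import *
d=load("top"); f=lambda x,y,z: ray(d,160+x/5-.4,180+y/5-.4,z)
for n,fl,roof,mark,stud in(("L",(183,191),(143,165),(172,105),(205,102)),("R",(615.5,303.5),(597,279),(645,235),(685,265))):
    b=f(*fl,4)
    print(n,"base",b.round(1),"stud",f(*stud,60).round(1),"ang",np.degrees(np.arctan2(*(f(*stud,60)-b)[1::-1])).round(1))
    for z in(94,108):
        c=f(*roof,z);m=f(*mark,z)
        print(z,c.round(1),m.round(1),"markang",np.degrees(np.arctan2(*(m-c)[1::-1])).round(1),"off",(c-b)[:2].round(1))
E
python3 m.py
```

```text
L base [542.2 407.1   4. ] stud [575.6 382.9  60. ] ang -35.8
94 [538.6 402.1  94. ] [567.  389.5  94. ] markang -24.0 off [-3.6 -4.9]
108 [536.  398.2 108. ] [564.  385.7 108. ] markang -24.0 off [-6.2 -8.9]
R base [484.6 189.9   4. ] stud [495.6 151.9  60. ] ang -73.9
94 [484.2 190.4  94. ] [504.7 168.3  94. ] markang -47.1 off [-0.3  0.4]
108 [482.3 189.  108. ] [502.5 167.2 108. ] markang -47.1 off [-2.3 -0.9]
```

The left cap fits the home height and angle, so the right pot (base about (483,189)) is the one with the high cap, mark at about -47° and rib at about -14°. I'll grip its bar with tool yaw 133° and go there high above the grinders.

play_rows(dp=[[0, 0, -1], [0, 0, -2], [0, 0, -3], [0, 0, -4], [0, 0, -4.25]], rot=[[0, 0, -1], [0, 0, -2], [0, 0, -3], [0, 0, -4], [0, 0, -5]], fingers=0.6, grip_force=40)

```text
clock: 0.52
eef_pos: [142.7, -610.2, 408.3]
tcp_rot: [3.134, 0.004, 0.759]
contact_force: [-0.4, -0.7, 0.0]
opening: 0.598
grasp_force: 0.0
```

```bash
cat >> h.py <<'E'
from scipy.spatial.transform import Rotation as Ro
def go(x,y,z,yaw):
    s=telemetry.sense(); R=Ro.from_euler('xyz',s['tcp_rot']); T=Ro.from_euler('xyz',[np.pi,0,np.radians(yaw)])
    print('at',s['eef_pos'].round(1),'yaw',np.degrees(s['tcp_rot']).round(2),'F',s['contact_force'].round(1),'op',round(s['opening'],3),'gf',round(s['grasp_force'],1),'t',s['clock'])
    print('dp',(R.inv().apply(np.array([x,y,z])-s['eef_pos'])/40).round(2),'rot',(np.degrees((R.inv()*T).as_rotvec())/6).round(2))
E
python3 -c "
from h import *
go(483,189,400,133)"
```

```text
at [ 142.7 -610.2  408.3] yaw [179.58   0.25  43.46] F [-0.4 -0.7  0. ] op 0.598 gf 0.0 t 0.5167
dp [19.92 -8.65  0.06] rot [  0.02   0.09 -14.92]
```

play_rows(dp=[[0.92, -0.4, 0], [1.84, -0.8, 0], [2.75, -1.19, 0], [3.67, -1.58, 0], [4.59, -1.98, 0]], rot=[[0, 0, -1], [0, 0, -2], [0, 0, -3], [0, 0, -4], [0, 0, -5]])

```text
clock: 0.93
eef_pos: [222.3, -423.3, 400.8]
tcp_rot: [-3.141, -0.001, 1.282]
contact_force: [1.1, -0.0, 0.8]
opening: 0.596
grasp_force: 0.0
```

play_rows(dp=[[1, 0.1, 0], [2, 0.2, 0], [3, 0.35, 0], [4, 0.45, 0], [4.97, 0.57, 0]], rot=[[0, 0, -1], [0, 0, -2], [0, 0, -3], [0, 0, -4], [0, 0, -5]])

```text
clock: 1.35
eef_pos: [301.4, -239.5, 401.2]
tcp_rot: [3.141, -0.0, 1.805]
contact_force: [0.9, 0.3, -0.7]
opening: 0.599
grasp_force: 0.0
```

play_rows(dp=[[0.8, 0.6, 0], [1.6, 1.2, 0], [2.4, 1.8, 0], [3.2, 2.4, 0], [4, 3, 0]], rot=[[0, 0, -1], [0, 0, -2], [0, 0, -3], [0, 0, -4], [0, 0, -5]])

```text
clock: 1.77
eef_pos: [381.9, -56.4, 401.3]
tcp_rot: [3.141, 0.0, 2.329]
contact_force: [1.4, -1.3, 0.2]
opening: 0.598
grasp_force: 0.0
```

```bash
python3 -c "
from h import *
go(483,189,220,133)"
```

```text
at [381.9 -56.4 401.3] yaw [1.7999e+02 2.0000e-02 1.3346e+02] F [ 1.4 -1.3  0.2] op 0.598 gf 0.0 t 1.7667
dp [2.72 6.05 4.53] rot [0.   0.   0.08]
```

play_rows(dp=[[0.4, 0.9, 0], [0.8, 1.8, 0], [1.2, 2.7, 0], [1.6, 3.6, 0], [2, 4.5, 0]], rot=[[0, 0, 0], [0, 0, 0], [0, 0, 0], [0, 0, 0], [0, 0, 0]])

```text
clock: 2.18
eef_pos: [458.5, 125.2, 401.1]
tcp_rot: [-3.141, 0.0, 2.325]
contact_force: [1.3, -2.0, 0.1]
opening: 0.598
grasp_force: 0.0
```

play_rows(dp=[[0.4, 0.85, 0.7], [0.72, 1.55, 1.5], [0.72, 1.55, 2.4], [0.72, 1.55, 3.3], [0.72, 1.55, 4]], rot=[[0, 0, 0], [0, 0, 0], [0, 0, 0], [0, 0, 0], [0, 0, 0]])

```text
clock: 2.6
eef_pos: [482.5, 186.9, 237.9]
tcp_rot: [-3.139, -0.001, 2.326]
contact_force: [0.8, 0.2, -0.1]
opening: 0.6
grasp_force: 0.0
```

Run:
```python
from h import *
go(483,189,200,133)
d=snap("scene","pics/s1.png");e=snap("top","pics/t1.png")
a=cv2.resize(d["color"][110:260,300:470,::-1],(400,353),interpolation=cv2.INTER_CUBIC)
b=cv2.resize(e["color"][185:285,230:340,::-1],(400,364),interpolation=cv2.INTER_CUBIC)[:353]
cv2.imwrite("pics/c3.png",np.hstack([a,b]))
```

```text
at [482.5 186.9 237.9] yaw [-1.7983e+02 -7.0000e-02  1.3325e+02] F [ 0.8  0.2 -0.1] op 0.6 gf 0.0 t 2.6
dp [0.03 0.05 0.95] rot [-0.03 -0.01  0.04]
```

View pics/c3.png

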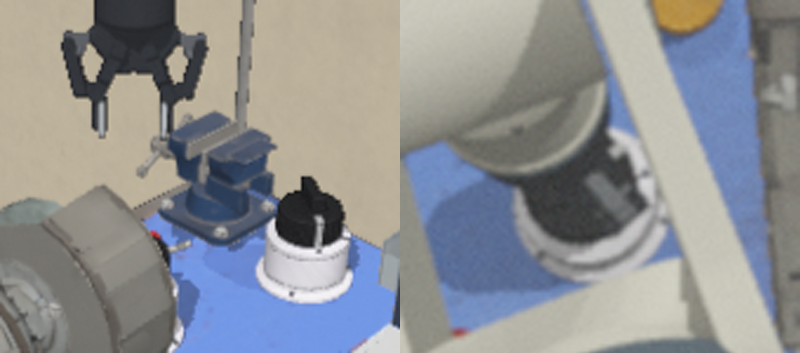

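The left crop shows the fingers above and behind the grinder at (100-165,110), and the target pot is hidden from that side. The right crop shows the gripper over the high cap, with the mark at (620,150). I'll descend in steps and watch the force.

play_rows(dp=[[0.03, 0.05, 0.8], [0.03, 0.05, 1.6], [0.03, 0.05, 2.3], [0.03, 0.05, 2.3]], rot=[[0, 0, 0], [0, 0, 0], [0, 0, 0], [0, 0, 0]])

```text
clock: 3.03
eef_pos: [482.7, 187.8, 146.6]
tcp_rot: [-3.136, -0.002, 2.324]
contact_force: [-1.3, -0.4, -0.6]
opening: 0.598
grasp_force: 0.0
```

play_rows(dp=[[0, 0, 0.2], [0, 0, 0.4], [0, 0, 0.6], [0, 0, 0.7], [0, 0, 0.75]], rot=[[0, 0, 0], [0, 0, 0], [0, 0, 0], [0, 0, 0], [0, 0, 0]])

```text
clock: 3.45
eef_pos: [484.8, 188.8, 119.4]
tcp_rot: [3.141, 0.0, 2.324]
contact_force: [-0.1, -0.1, -0.9]
opening: 0.6
grasp_force: 0.0
```

```bash
python3 -c "
from h import *
go(483,189,113,133)"
```

```text
at [484.8 188.8 119.4] yaw [1.7998e+02 1.0000e-02 1.3316e+02] F [-0.1 -0.1 -0.9] op 0.6 gf 0.0 t 3.45
dp [ 0.03 -0.03  0.16] rot [0.   0.   0.03]
```

play_rows(dp=[[0.02, 0, 0.08], [0.02, 0, 0.16], [0.02, 0, 0.16], [0.02, 0, 0.16]], rot=[[0, 0, 0], [0, 0, 0], [0, 0, 0], [0, 0, 0]])

```text
clock: 3.78
eef_pos: [484.0, 189.4, 112.9]
tcp_rot: [-3.142, -0.0, 2.324]
contact_force: [-0.7, 0.3, 0.4]
opening: 0.6
grasp_force: 0.0
```

play_rows(dp=[[0, 0, 0], [0, 0, 0], [0, 0, 0], [0, 0, 0], [0, 0, 0]], rot=[[0, 0, 0], [0, 0, 0], [0, 0, 0], [0, 0, 0], [0, 0, 0]], fingers=0, grip_force=30)

```text
clock: 4.2
eef_pos: [484.4, 189.5, 113.1]
tcp_rot: [3.141, 0.0, 2.324]
contact_force: [-0.2, 1.4, 1.2]
opening: 0.156
grasp_force: 34.0
```

play_rows(dp=[[0, 0, 0], [0, 0, 0], [0, 0, 0], [0, 0, 0]], rot=[[0, 0, 0], [0, 0, 0], [0, 0, 0], [0, 0, 0]])

```text
clock: 4.53
eef_pos: [484.3, 189.5, 113.1]
tcp_rot: [3.141, 0.0, 2.324]
contact_force: [0.9, 1.9, 3.0]
opening: 0.155
grasp_force: 34.2
```

```bash
python3 -c "
from h import *
go(483,189,113,133); print(telemetry.sense()['wrist_torque'])"
```

```text
at [484.3 189.5 113.1] yaw [1.7996e+02 1.0000e-02 1.3316e+02] F [0.9 1.9 3. ] op 0.155 gf 34.2 t 4.5333
dp [ 0.01 -0.03  0.  ] rot [0.01 0.   0.03]
[ 0.17738748 -0.1407999   0.05690217]
```

The bar is gripped (opening 0.155, about 14 mm). Next I turn it backward (counterclockwise) about 33°.

play_rows(dp=[[0, 0, 0], [0, 0, 0], [0, 0, 0], [0, 0, 0], [0, 0, 0]], rot=[[0, 0, -0.6], [0, 0, -1.2], [0, 0, -1.8], [0, 0, -2.4], [0, 0, -3]])

```text
clock: 4.95
eef_pos: [484.0, 188.9, 112.9]
tcp_rot: [-3.141, 0.0, 2.641]
contact_force: [1.5, -0.7, 0.6]
opening: 0.154
grasp_force: 34.0
```

play_rows(dp=[[0, 0, 0], [0, 0, 0], [0, 0, 0], [0, 0, 0], [0, 0, 0]], rot=[[0, 0, -0.6], [0, 0, -1.2], [0, 0, -1.8], [0, 0, -2.4], [0, 0, -2.5]])

```text
clock: 5.37
eef_pos: [484.2, 189.2, 112.7]
tcp_rot: [-3.142, 0.0, 2.903]
contact_force: [2.8, -0.1, -2.3]
opening: 0.156
grasp_force: 33.6
```

Run:
```python
from h import *
go(483,189,102,166); print(telemetry.sense()['wrist_torque'])
e=snap("top","pics/t2.png")
cv2.imwrite("pics/c4.png",cv2.resize(e["color"][190:280,240:340,::-1],(600,540),interpolation=cv2.INTER_CUBIC))
```

```text
at [484.2 189.2 112.7] yaw [-1.8000e+02  1.0000e-02  1.6633e+02] F [ 2.8 -0.1 -2.3] op 0.156 gf 33.6 t 5.3667
dp [ 0.03 -0.01  0.27] rot [-0.    0.    0.06]
[ 0.10831708 -0.48646985 -0.06192881]
```

View pics/c4.png

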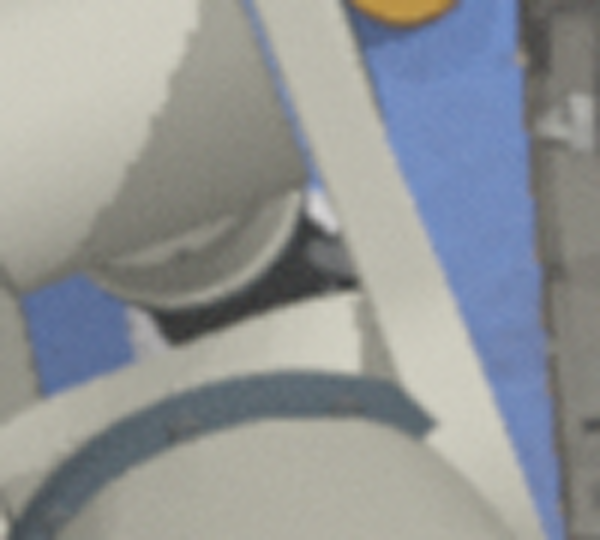

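The arm hides the cap in this view, so I go by force. I press down gently about 4 mm.

play_rows(dp=[[0, 0, 0.04], [0, 0, 0.08], [0, 0, 0.1], [0, 0, 0.1]], rot=[[0, 0, 0], [0, 0, 0], [0, 0, 0], [0, 0, 0]])

```text
clock: 5.75
eef_pos: [484.0, 189.4, 108.6]
tcp_rot: [3.142, -0.0, 2.899]
contact_force: [1.1, 1.2, -3.3]
opening: 0.151
grasp_force: 33.5
```

There is no upward resistance, so the cap is going down. I continue to the full drop.

play_rows(dp=[[0, 0, 0.06], [0, 0, 0.12], [0, 0, 0.16], [0, 0, 0.16]], rot=[[0, 0, 0], [0, 0, 0], [0, 0, 0], [0, 0, 0]])

```text
clock: 6.08
eef_pos: [484.1, 189.4, 102.2]
tcp_rot: [3.142, -0.0, 2.9]
contact_force: [2.2, 0.6, -3.1]
opening: 0.155
grasp_force: 33.4
```

play_rows(dp=[[0, 0, 0.03], [0, 0, 0.05], [0, 0, 0.05]], rot=[[0, 0, 0], [0, 0, 0], [0, 0, 0]])

```text
clock: 6.33
eef_pos: [484.3, 189.4, 101.7]
tcp_rot: [3.141, 0.0, 2.9]
contact_force: [-3.1, -0.9, 15.4]
opening: 0.154
grasp_force: 36.0
```

The cap dropped 11 mm and bottomed with 15 N, so step 1 is done. Now I screw it clockwise, following the sink of about 3 mm.

play_rows(dp=[[0, 0, 0], [0, 0, 0.005], [0, 0, 0.01], [0, 0, 0.015], [0, 0, 0.02]], rot=[[0, 0, 0.7], [0, 0, 1.4], [0, 0, 2.1], [0, 0, 2.8], [0, 0, 3.5]])

```text
clock: 6.75
eef_pos: [485.2, 189.8, 100.8]
tcp_rot: [3.14, 0.002, 2.53]
contact_force: [1.1, 0.0, 9.2]
opening: 0.158
grasp_force: 35.0
```

play_rows(dp=[[0, 0, 0.005], [0, 0, 0.01], [0, 0, 0.015], [0, 0, 0.02], [0, 0, 0.025]], rot=[[0, 0, 0.7], [0, 0, 1.4], [0, 0, 2.1], [0, 0, 2.8], [0, 0, 3.5]])

```text
clock: 7.17
eef_pos: [485.3, 189.6, 99.8]
tcp_rot: [3.139, 0.001, 2.164]
contact_force: [3.3, -0.7, 8.1]
opening: 0.154
grasp_force: 35.0
```

```bash
python3 -c "
from h import *
go(484,189,99,106); print(telemetry.sense()['wrist_torque'])"
```

```text
at [485.3 189.6  99.8] yaw [1.7987e+02 6.0000e-02 1.2399e+02] F [ 3.3 -0.7  8.1] op 0.154 gf 35.0 t 7.1667
dp [ 0.01 -0.03  0.02] rot [0.02 0.01 3.  ]
[-0.20692156 -0.38238842  0.19965631]
```

play_rows(dp=[[0, 0, 0.005], [0, 0, 0.01], [0, 0, 0.015], [0, 0, 0.015]], rot=[[0, 0, 0.7], [0, 0, 1.4], [0, 0, 2], [0, 0, 2]])

```text
clock: 7.5
eef_pos: [485.1, 189.5, 99.1]
tcp_rot: [3.139, 0.0, 1.954]
contact_force: [1.1, -0.5, 8.9]
opening: 0.151
grasp_force: 35.2
```

```bash
python3 -c "
from h import *
go(484,189,99,106); print(telemetry.sense()['wrist_torque'])"
```

```text
at [485.1 189.5  99.1] yaw [1.7988e+02 3.0000e-02 1.1194e+02] F [ 1.1 -0.5  8.9] op 0.151 gf 35.2 t 7.5
dp [-0.   -0.03  0.  ] rot [0.02 0.   0.99]
[-0.29360368 -0.26816891 -0.21120922]
```

play_rows(dp=[[0, 0, 0.005], [0, 0, 0.01], [0, 0, 0.01]], rot=[[0, 0, 0.4], [0, 0, 0.8], [0, 0, 0.8]])

```text
clock: 7.75
eef_pos: [485.1, 189.5, 98.9]
tcp_rot: [3.14, 0.0, 1.872]
contact_force: [1.4, -1.3, 11.2]
opening: 0.161
grasp_force: 35.4
```

```bash
python3 -c "
from h import *
go(484,189,99,106); print(telemetry.sense()['wrist_torque'])"
```

```text
at [485.1 189.5  98.9] yaw [1.7988e+02 2.0000e-02 1.0726e+02] F [ 1.4 -1.3 11.2] op 0.161 gf 35.4 t 7.75
dp [-0.   -0.03 -0.  ] rot [0.02 0.   0.21]
[-0.19543156 -0.12343467  0.23685832]
```

play_rows(dp=[[0, 0, 0], [0, 0, 0], [0, 0, 0]], rot=[[0, 0, 0.4], [0, 0, 0.7], [0, 0, 0.7]])

```text
clock: 8.0
eef_pos: [485.1, 189.4, 98.9]
tcp_rot: [3.139, 0.001, 1.801]
contact_force: [0.4, -0.6, 10.9]
opening: 0.159
grasp_force: 50.6
```

```bash
python3 -c "
from h import *
go(484,189,99,106); print(telemetry.sense()['wrist_torque'])"
```

```text
at [485.1 189.4  98.9] yaw [1.7988e+02 4.0000e-02 1.0318e+02] F [ 0.4 -0.6 10.9] op 0.159 gf 50.6 t 8.0
dp [-0.   -0.03 -0.  ] rot [ 0.02  0.01 -0.47]
[-0.31886343 -0.11509803  0.92270158]
```

play_rows(dp=[[0, 0, 0], [0, 0, 0], [0, 0, 0]], rot=[[0, 0, 0.4], [0, 0, 0.7], [0, 0, 0.7]])

```text
clock: 8.25
eef_pos: [485.1, 189.4, 99.0]
tcp_rot: [3.139, 0.001, 1.73]
contact_force: [0.1, -0.5, 12.3]
opening: 0.16
grasp_force: 79.1
```

```bash
python3 -c "
from h import *
go(484,189,99,106); print(telemetry.sense()['wrist_torque'])"
```

```text
at [485.1 189.4  99. ] yaw [1.7987e+02 6.0000e-02 9.9100e+01] F [ 0.1 -0.5 12.3] op 0.16 gf 79.1 t 8.25
dp [-0.01 -0.03  0.  ] rot [ 0.02  0.01 -1.15]
[-0.11373117 -0.01436864  1.95420171]
```

The torque climbs to 1.95 N m past about 105°, with 14 mm of total sink, so the stop is reached. I ease the twist off, open and retreat upward.

play_rows(dp=[[0, 0, 0], [0, 0, 0], [0, 0, 0]], rot=[[0, 0, -0.4], [0, 0, -0.8], [0, 0, -0.8]])

```text
clock: 8.5
eef_pos: [485.0, 189.4, 98.9]
tcp_rot: [3.14, 0.001, 1.815]
contact_force: [1.2, -1.1, 11.5]
opening: 0.154
grasp_force: 44.9
```

play_rows(dp=[[0, 0, -0.02], [0, 0, -0.02], [0, 0, -0.02], [0, 0, -0.02], [0, 0, -0.02]], rot=[[0, 0, 0], [0, 0, 0], [0, 0, 0], [0, 0, 0], [0, 0, 0]], fingers=0.6)

```text
clock: 8.92
eef_pos: [483.7, 189.2, 98.2]
tcp_rot: [-3.141, 0.0, 1.811]
contact_force: [0.2, -0.2, 0.8]
opening: 0.6
grasp_force: 0.0
```

play_rows(dp=[[0, 0, -0.3], [0, 0, -0.8], [0, 0, -1.6], [0, 0, -2.5], [0, 0, -3.4]], rot=[[0, 0, 0], [0, 0, 0], [0, 0, 0], [0, 0, 0], [0, 0, 0]])

```text
clock: 9.33
eef_pos: [483.3, 189.1, 235.4]
tcp_rot: [-3.14, 0.0, 1.811]
contact_force: [0.8, 0.4, -0.1]
opening: 0.606
grasp_force: 0.0
```

play_rows(dp=[[0, 0, -1], [0, 0, -2], [0, 0, -3], [0, 0, -4], [0, 0, -4]], rot=[[0, 0, 0], [0, 0, 0], [0, 0, 0], [0, 0, 0], [0, 0, 0]])

```text
clock: 9.75
eef_pos: [486.5, 190.3, 402.7]
tcp_rot: [3.13, -0.002, 1.811]
contact_force: [0.5, 0.1, 0.9]
opening: 0.599
grasp_force: 0.0
```

```bash
python3 -c "
from h import *
go(301,-240,400,104)"
```

```text
at [486.5 190.3 402.7] yaw [ 1.7934e+02 -9.0000e-02  1.0376e+02] F [0.5 0.1 0.9] op 0.599 gf 0.0 t 9.75
dp [-9.35 -7.06 -0.03] rot [ 0.11 -0.01 -0.04]
```

Moving aside to check with the top camera.

play_rows(dp=[[-0.8, -0.6, 0], [-1.6, -1.2, 0], [-2.4, -1.8, 0], [-3.2, -2.4, 0], [-4, -3, 0]], rot=[[0, 0, 0], [0, 0, 0], [0, 0, 0], [0, 0, 0], [0, 0, 0]])

```text
clock: 10.17
eef_pos: [404.3, 4.1, 394.0]
tcp_rot: [-3.141, -0.0, 1.812]
contact_force: [0.2, -1.1, -0.4]
opening: 0.595
grasp_force: 0.0
```

play_rows(dp=[[-0.8, -0.6, 0], [-1.6, -1.2, 0], [-2.4, -1.8, 0], [-3.2, -2.4, 0], [-4, -3, 0]], rot=[[0, 0, 0], [0, 0, 0], [0, 0, 0], [0, 0, 0], [0, 0, 0]])

```text
clock: 10.58
eef_pos: [325.7, -179.9, 394.3]
tcp_rot: [3.141, 0.0, 1.811]
contact_force: [2.3, -0.5, 0.7]
opening: 0.599
grasp_force: 0.0
```

play_rows(dp=[[-0.8, -0.6, 0], [-1.5, -1.1, 0], [-1.5, -1.1, 0]], rot=[[0, 0, 0], [0, 0, 0], [0, 0, 0]])

```text
clock: 10.83
eef_pos: [296.2, -251.8, 394.1]
tcp_rot: [-3.14, 0.002, 1.806]
contact_force: [0.2, 1.1, -0.5]
opening: 0.6
grasp_force: 0.0
```

Run:
```python
from h import *
e=snap("top","pics/t3.png")
cv2.imwrite("pics/c5.png",cv2.resize(e["color"][180:280,160:320,::-1],(800,500),interpolation=cv2.INTER_CUBIC))
```

```text
(no output)
```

View pics/c5.png

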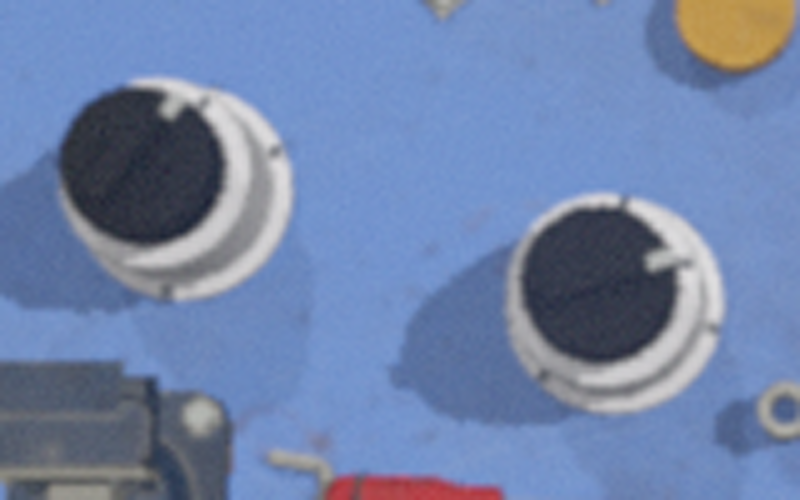

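The right cap's mark (665,260) now points at the stud (685,265), and the cap sits lower than before. The closed pot at left is unchanged. I'm handing in.

```bash
python3 -c "
from h import *
print(r.sign_off())"
```

```text
the job is handed in; nothing more can be done
None
```

I turned the high cap back until it dropped 11 mm into the thread start, then screwed it home to its stop at the stud and let go; the closed pot was left alone, and the job is handed in (no verdict was returned).

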